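# Shut and lock the food flask

## Robot

A 6-joint arm with a two-finger parallel gripper is mounted at the origin on the work surface. World frame = base frame: x ahead of the robot, y to its left, z up, the work surface at z = 0. Lengths are in mm, angles in rad, forces in N, time in s.
With the tool pointing down it reaches from about 350 to 775 mm from the base axis. Payload 7.3 kg.
Tool frame: the origin (TCP) lies midway between the tips of the shut fingers; the grasp point (between the pads) lies 19 mm behind it; x points along the fingers, y is the direction in which the jaws open and shut, and the axes are right-handed (so a half turn about x gives the same grasp; the last joint's range is limited). The gripper opens to 92 mm and grips with 3 to 60 N. Pads are 19 mm wide; open, the fingers measure 130 mm over their backs; the gripper's body (75 mm by 190 mm) begins 47 mm behind the grasp point.
Start: joints at [1.045, 0.342, 1.524, -0, 1.275, -0.146], TCP at [194.624, 487.615, 202.241] pointing down, gripper open.
Joint ranges: [-2.53, 2.53], [-0.77, 2.02], [0.04, 2.7], [-1, 4.14], [0.28, 2.66], [-3.11, 3.11]. Speed limits (rad/s): [2.57, 2.57, 3.14, 3.14, 3.14, 3.14].

## Interface

Orientations are given as [roll, pitch, yaw] about the fixed x, y, z axes, in that order (R = Rz(yaw) Ry(pitch) Rx(roll)).
In Python, from cell import manip, imaging, workorder gives the robot as it stands.
- The arm moves only by the shell command python3 -m jog 'ROWS' [FORCE]. ROWS is JSON, a list that holds one entry, the list of rows, each a list of 7 numbers: the turn, a rotation vector about the tool's x, y, z in degrees, then the shift along the tool's x, y, z in mm, then the finger opening in mm, from 0 to 91.8. In form: [[[rx, ry, rz, tx, ty, tz, jaw], ...]]. A call has 1 to 20 rows; each row shifts and turns the pose as measured when the row begins, along the tool's axes as they then stand; what a row does not reach is not made up. A row lasts 1/8 s, in which the tool goes at most 62.5 mm and 10.7 degrees, less where a joint would pass 70% of its speed; a pose out of reach is approached as far as the arm can. A call is refused whole if a number of a shift passes 62.5 or a number of a turn 10.7, either way. A call with a gripper value outside its range is refused whole. The fingers move at their own pace and stop on an object; FORCE is the grip in N (left out, the last holds). Time passes only in rows, so rows that do not move let the fingers close. It gives the time, the measured TCP pose, the force and the opening at its end, in the units of the state.
- manip.sense(): the state, without advancing time (a new reading comes with each control period).
- imaging.read_camera(name): name is "scene" or "side" or "wrist"; returns a dict with "color" (480x640x3 uint8, red, green, blue), "range_z" (480x640 float32, mm along the optical axis (not along the pixel's ray), 0 where there is no reading), "mtx" (3x3 intrinsics, pixels), "pose" (4x4, takes a point from camera to world coordinates). Camera axes: x right, y down, z forward; pixel columns grow to the right and rows downward; lengths in mm; the calibration is good to about 2 mm. The wrist camera is an equidistant fisheye: a pixel r from the principal point sees the ray r / f radians off the axis. A picture is of the moment at which its call begins.
- workorder.hand_in(): hands the job in, once; it reports no verdict.
The state is a dict: "time_s": time; "q": joint angles; "qd": joint speeds; "tau": joint torques, N m; "eef_pos": TCP position; "eef_rot": TCP orientation; "wrist_force": force on the tool from outside, world axes, zero at the start; "torque": the same for the moment, N m; "grip_width": finger opening in mm.
Only numpy, scipy, OpenCV 4.12 (cv2) and the standard library are available. Lean on these libraries where they do the work, as an engineer would, in place of code of your own. Each camera call takes 0.05 s, during which the arm holds its last target. There are 200 camera calls.

## Task

Close up the green food flask so the food keeps warm: press its open lid fully shut, and then push the white lock arm on top of the lid round until it points straight at the red catch on the flask's side. Nothing is to be picked up: the flask stays standing in its place on the table, and everything else is left alone.

Things in the scene. Friction and masses are not known exactly. Their poses are not given: they have to be found in the camera images.
- flask: Green plastic food flask standing loose on the table, full, about 1.2 kg: a cylinder 140 mm across and 128 mm high with an open mouth. Origin: centre of its underside. z is up; its -x axis points to its front, where the red catch is; the lid hinge is on its +x side. Turned by up to 0.7 rad from facing the robot (-x of the world).
- flask_lid (a joint): Angle of the flip-top lid (green disc, 140 mm across, 28 mm thick), hinged at the back of the flask about the flask's y axis. 0 = fully shut, flat, its top face 158 mm above the table; grows as the front rises, to 1.6 at most; begins ajar at 0.5 to 0.95. Stiff hinge: it stays where it is left; 1 to 3 N on the front edge presses it down.
- lock_arm (a joint): Angle of the white lock arm about the lid's centre axis (upright when shut). 0 = points straight at the red catch; positive = turned anticlockwise seen from above, to the flask's -y side; begins at 0.9 to 1.7. No stop at 0: it turns on past it, range -1.9 to 1.9. It stays where it is left; about 1 N sideways near its tip turns it.
- lid_hinge (a point): Point on the hinge line of the lid, at the back of the flask: 72 mm behind the flask's centre axis, 130 mm above the flask's underside.
- lid_front (a point): Point on the top face of the lid near its front edge, 126 mm from the hinge line and 28 mm above the lid's underside (54 mm in front of the lid's centre); moves with the lid. The top face is flat to 12 mm in front of it.
- lock_tab (a point): Middle of the upright tab at the lock arm's outer end, 80 mm from the pivot, 25 mm above the lid's top face; moves with lid and arm. Tab: 16 mm along the arm, 12 mm wide, top 37 mm above the lid's top face. The arm is a bar 12 mm wide, 4 to 13 mm above the lid, reaching 88 mm from the pivot, 18 mm past the lid's edge.
- catch (a point): Top of the red catch, a block 16 mm wide that sticks out 32 mm from the front of the flask's wall just below the lid; this point is 95 mm in front of the flask's axis and 124 mm above the table.
- cup: Blue plastic cup, 80 mm across, 105 mm high, loose. Origin: centre of its underside. Leave alone; its place and the flask's may be swapped.
- mug: White ceramic mug with a handle, 82 mm across, 92 mm high. Origin: centre of its underside. Leave alone.
- plate_a: Stainless steel plate, 180 mm across, 20 mm high. Origin: centre of its underside. Leave alone.
- plate_b: A second, equal steel plate. Leave alone.
- spoon: Wooden spoon, 240 mm long, lying on the table along its x axis. Leave alone.
- shaker: Small amber pepper jar with a red cap, 42 mm across, 85 mm high. Origin: centre of its underside. Leave alone.
- tin: Tin can with a yellow label, 74 mm across, 75 mm high. Origin: centre of its underside. Leave alone.
There are look-alikes about, which are no part of the job. What is shaped like the flask but blue or purple is not meant.

How it is judged:
By the outcome, as a careful person would: the job done as asked, in the order asked, and still so for the second after the job is handed in, with the robot touching nothing.
It also fails if it takes over 54 s, if anything falls off the work surface, if the arm or the gripper's body presses on something with over 40 N, if the wrist force passes 120 N, or if a joint passes its speed limit or range.

## Working session

There is one attempt and no reset: what is moved stays moved. The work goes in short steps, Python scripts to look and compute and a shell command to move; the robot and the scene stay as the last step left them, time stands still between calls to the robot, and variables do not carry over. Pictures are saved under pics/ and viewed, about 8 in all and at most 12, crops included, and the job is handed in when it is done.

```bash
mkdir -p pics; ls
cat > h.py <<'E'
import numpy as np, cv2
from cell import manip, imaging, workorder
from scipy.spatial.transform import Rotation as R
def cam(n):
    return imaging.read_camera(n)
def save(c,f,crop=None,s=1):
    im=c["color"][:,:,::-1]
    if crop: x0,y0,x1,y1=crop; im=im[y0:y1,x0:x1]
    cv2.imwrite("pics/"+f,cv2.resize(im,None,fx=s,fy=s,interpolation=cv2.INTER_CUBIC))
def cloud(c):
    z=c["range_z"]; v,u=np.mgrid[:480,:640]; K=c["mtx"]
    p=np.stack([(u-K[0,2])/K[0,0]*z,(v-K[1,2])/K[1,1]*z,z,np.ones_like(z)],-1)
    return (p@c["pose"].T)[...,:3]
def rot(): return R.from_euler("xyz",manip.sense()["eef_rot"])
E
python3 - <<'E'
from h import *
for n in("scene","side"):
    c=cam(n); save(c,n+"1.png"); np.savez(n+"1.npz",**c); print(n,c["pose"].round(2).tolist())
s=manip.sense(); print(s["time_s"],s["eef_pos"],s["eef_rot"],s["wrist_force"])
E
```

```text
pics
scene [[-0.03, 0.77, -0.64, 1293.33], [1.0, 0.03, -0.01, 9.18], [0.01, -0.64, -0.77, 1065.37], [0.0, 0.0, 0.0, 1.0]]
side [[0.91, -0.3, 0.28, 216.35], [-0.41, -0.64, 0.65, -714.65], [-0.02, -0.71, -0.7, 887.96], [0.0, 0.0, 0.0, 1.0]]
0.1 [194.39713823 487.25120334 201.61750113] [-1.72552779  1.56940592 -2.10532556] [-0.32473085  0.76064081  0.25123486]
```

View pics/scene1.png

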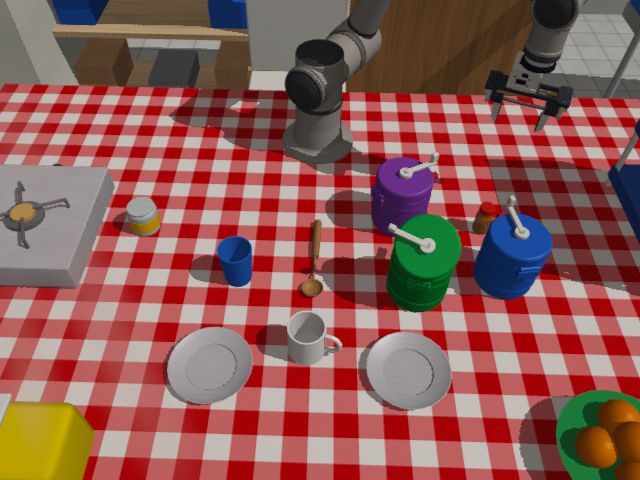

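View pics/side1.png

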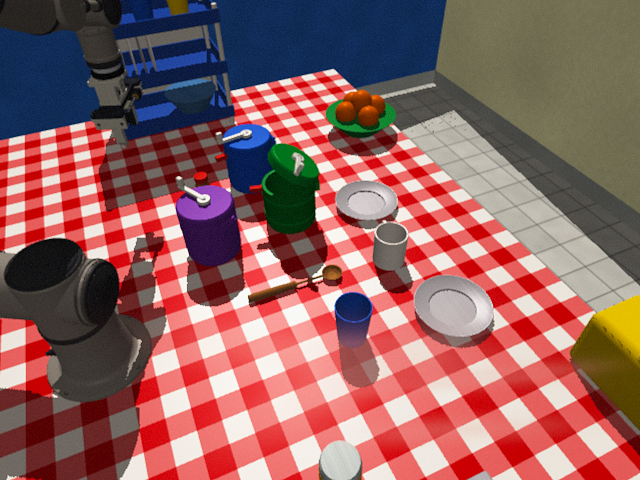

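The candidates are the green flask (scene 425,260 / side 292,190; lid ajar, red catch at side 255,188), the purple one (402,195 / 208,225) and the blue one (512,250 / 248,155). Only the green one matches. I'll measure it and look at an enlarged crop.

Run:
```python
from h import *
from scipy.optimize import least_squares
ims=[]
for n,box in(("scene",(370,140,570,330)),("side",(160,100,340,280))):
    c=dict(np.load(n+"1.npz")); P=cloud(c); hsv=cv2.cvtColor(c["color"],cv2.COLOR_RGB2HSV)
    x0,y0,x1,y1=box; m0=np.zeros((480,640),bool); m0[y0:y1,x0:x1]=1; m0&=c["range_z"]>0
    H,S,V=hsv[...,0],hsv[...,1],hsv[...,2]
    for nm,m in(("green",(H>45)&(H<80)&(S>120)),("purple",(H>130)&(H<155)&(S>100)),("blue",(H>100)&(H<128)&(S>120)),("white",(S<60)&(V>110)),("red",((H<5)|(H>175))&(S>180))):
        m=m&m0
        if nm in("white","red"): m&=P[...,2]>(100)
        p=P[m]
        if nm in("white","red"):
            k,lab,st,ce=cv2.connectedComponentsWithStats(m.astype(np.uint8))
            for i in range(1,k):
                if st[i,4]>8:
                    q=P[lab==i]; print(n,nm,st[i,4],ce[i].round(),q.mean(0).round(),q.min(0).round(),q.max(0).round())
            continue
        print(n,nm,len(p),p.min(0).round(),p.max(0).round())
        q=p[(p[:,2]>15)&(p[:,2]<100)]
        r=least_squares(lambda a:np.hypot(q[:,0]-a[0],q[:,1]-a[1])-70,q[:,:2].mean(0)+[-40,0] if n=="scene" else q[:,:2].mean(0)+[20,40],loss="soft_l1",f_scale=2)
        print("   axis",r.x.round(1),"rms",np.sqrt(np.mean(r.fun**2)).round(2))
    save(c,n+"crop.png",box,3)
    ims.append(cv2.resize(c["color"][y0:y1,x0:x1,::-1],(400,400)))
cv2.imwrite("pics/crops.png",np.hstack(ims))
```

```text
scene green 5062 [337. 170.  -2.] [623. 365. 231.]
   axis [538.  242.6] rms 1.17
scene purple 3273 [247. 137.  -2.] [561. 613. 165.]
   axis [312.6 216.5] rms 17.15
scene blue 4597 [412. 383.   1.] [581. 596. 165.]
   axis [495.8 455.6] rms 1.4
scene white 274 [418. 167.] [300. 248. 173.] [267. 202. 156.] [331. 295. 199.]
scene white 280 [518. 221.] [470. 451. 174.] [410. 436. 156.] [514. 477. 200.]
scene white 389 [416. 239.] [561. 212. 208.] [537. 154. 189.] [585. 253. 238.]
scene red 24 [435. 175.] [273. 301. 122.] [263. 295. 110.] [281. 307. 130.]
scene red 24 [499. 214.] [403. 437. 125.] [395. 429. 114.] [436. 446. 159.]
side green 4015 [469. 162.  -2.] [904. 695. 232.]
   axis [541.1 242.3] rms 137.28
side purple 3848 [245. 131.  -3.] [561. 864. 170.]
   axis [314.8 217. ] rms 46.77
side blue 4111 [288. 180.   1.] [ 576. 1026.  165.]
   axis [421.2 756.8] rms 175.12
side white 116 [239. 134.] [474. 448. 171.] [424. 437. 163.] [512. 468. 177.]
side white 14 [218. 133.] [417. 440. 195.] [410. 435. 193.] [424. 447. 198.]
side white 142 [298. 161.] [555. 203. 211.] [528. 153. 194.] [582. 249. 236.]
side white 20 [178. 178.] [275. 285. 194.] [269. 279. 189.] [281. 292. 197.]
side white 173 [198. 195.] [304. 231. 170.] [280. 198. 159.] [328. 283. 175.]
side red 64 [221. 157.] [411. 437. 121.] [397. 428. 111.] [427. 450. 127.]
side red 73 [256. 188.] [455. 259. 121.] [440. 251. 110.] [469. 272. 128.]
```

View pics/crops.png

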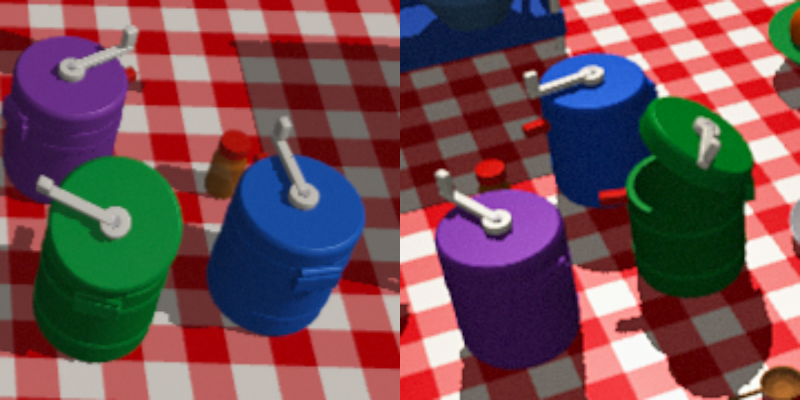

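The crop confirms it: of the three, only the green flask has an open lid, with its red catch at side 256,188. Next I'll fit the lid plane, front direction, arm angle and neighbours.

Run:
```python
from h import *
A=np.array([539.,242.5])
for n,box in(("scene",(370,140,570,330)),("side",(240,120,340,280))):
    c=dict(np.load(n+"1.npz")); P=cloud(c); hsv=cv2.cvtColor(c["color"],cv2.COLOR_RGB2HSV); H,S,V=hsv[...,0],hsv[...,1],hsv[...,2]
    m=(H>45)&(H<80)&(S>120)&(P[...,2]>145)&(c["range_z"]>0)&(np.hypot(P[...,0]-A[0],P[...,1]-A[1])<120)
    p=P[m]; best=0; rng=np.random.default_rng(0)
    for _ in range(500):
        t=p[rng.choice(len(p),3,replace=False)]; nn=np.cross(t[1]-t[0],t[2]-t[0]); nn/=np.linalg.norm(nn)+1e-9
        k=abs((p-t[0])@nn)<1.5
        if k.sum()>best: best=k.sum(); K=k
    q=p[K]; nn=np.linalg.svd(q-q.mean(0))[2][2]; nn*=np.sign(nn[2])
    yaw=np.arctan2(nn[1],nn[0]); th=np.arctan2(np.hypot(*nn[:2]),nn[2])
    print(n,best,len(p),"lid c",q.mean(0).round(1),"zmax",q[:,2].max().round(),"flask yaw",yaw.round(3),"lid angle",th.round(3))
    # top disc centre via min enclosing circle in plane
    ex=np.cross([0,0,1],nn); ex/=np.linalg.norm(ex); ey=np.cross(nn,ex)
    (cx,cy),r=cv2.minEnclosingCircle(np.float32(np.c_[(q-q.mean(0))@ex,(q-q.mean(0))@ey])); C=q.mean(0)+cx*ex+cy*ey; print("  disc",C.round(1),r)
    # white arm
    w=(S<60)&(V>110)&(c["range_z"]>0)&(P[...,2]>170)&(np.hypot(P[...,0]-A[0],P[...,1]-A[1])<120); w=P[w]
    d=(w-C)@nn; u=np.c_[(w-C)@ -ey,(w-C)@ex]; rr=np.hypot(*u.T); t=w[(d>22)&(rr>60)]
    f=np.array([-np.cos(yaw),-np.sin(yaw),0]); f=f-f@nn*nn; f/=np.linalg.norm(f); l=np.cross(nn,f)
    for nm,s in(("bar",(d>6)&(d<18)&(rr>30)),("tab",(d>20)&(rr>60))):
        v=w[s]-C; a=np.arctan2(v@l,v@f); print("  ",nm,s.sum(),"angle",np.median(a).round(3),w[s].mean(0).round(1),"dmax",d[s].max().round() if s.any() else 0)
    if n=="side":
        m=((H<5)|(H>175))&(S>180)&(P[...,2]>118)&(np.hypot(P[...,0]-455,P[...,1]-259)<30)
        p=P[m]; k=p[:,2]>122.5; print("catch top",k.sum(),p[k].mean(0),"yaw",np.arctan2(*(A-p[k,:2].mean(0))[::-1]), "front end",p[np.argsort(p[:,0])[:6]].mean(0))
        rc=cv2.minAreaRect(np.float32(p[:,:2])); print(rc)
```

```text
scene 1494 3080 lid c [566.  238.8 192.1] zmax 229.0 flask yaw -0.244 lid angle 0.573
  disc [564.8 236.3 192.4] 68.43059539794922
   bar 116 angle 1.329 [549.4 188.9 210.1] dmax 18.0
   tab 39 angle 1.33 [550.  160.7 233.6] dmax 42.0
side 593 1233 lid c [558.2 232.  196.7] zmax 228.0 flask yaw -0.242 lid angle 0.561
  disc [560.5 232.2 195.4] 67.04161834716797
   bar 37 angle 1.31 [540.8 178.1 213.1] dmax 17.0
   tab 26 angle 1.342 [544.9 158.7 231.6] dmax 38.0
catch top 37 [455.00604592 259.67281109 124.73308455] yaw -0.2016735460589741 front end [442.21159378 263.64452848 123.2612541 ]
((455.39825439453125, 260.94091796875), (16.934555053710938, 29.115419387817383), 73.18827056884766)
```

```bash
cat >> h.py <<'E'
A=np.array([539.,242.5]); YAW=-0.235
def to(t,head=None):
    "shift (tool axes) to world t; turn about tool x so that tool z heads along head"
    s=manip.sense(); r=rot(); d=r.inv().apply(np.array(t)-s["eef_pos"])
    print("t",s["time_s"],"tcp",np.round(s["eef_pos"],1),"F",np.round(s["wrist_force"],1),"shift",d.round(1))
    M=r.as_matrix(); h=np.degrees(np.arctan2(M[1,2],M[0,2])); print("x",M[:,0].round(3),"z heading",h.round(1))
    if head is not None: print("rx need (deg, tool x down -> heading falls w/ +rx):",(h-head+180)%360-180)
E
python3 - <<'E'
from h import *
print(rot().as_matrix().round(3))
f=-np.array([np.cos(YAW),np.sin(YAW)]); print("front heading",np.degrees(np.arctan2(f[1],f[0])))
to([*(A+20*f),290],166.5)
E
```

```text
[[-0.001  0.371  0.929]
 [-0.001  0.929 -0.371]
 [-1.    -0.001 -0.   ]]
front heading 166.53549181442565
t 0.1 tcp [194.4 487.3 201.6] F [-0.3  0.8  0.3] shift [ -88.3 -102.6  391. ]
x [-0.001 -0.001 -1.   ] z heading -21.8
rx need (deg, tool x down -> heading falls w/ +rx): 171.7391825362381
```

```bash
python3 -m jog '[[[-8.3,0,0,-60,0,0,0],[0,0,0,-30,0,0,0],[0,0,0,0,0,0,0]]]' 10; python3 -c "
from h import *
f=-np.array([np.cos(YAW),np.sin(YAW)]); to([*(A+18*f),290],-13.5)"
```

```text
time_s: 0.48
eef_pos: [193.9, 486.4, 291.6]
eef_rot: [-1.863, 1.564, -2.093]
wrist_force: [0.3, 0.3, -0.4]
grip_width: 66.1
t 0.475 tcp [193.9 486.4 291.6] F [ 0.3  0.3 -0.4] shift [   1.9 -158.6  373.6]
x [-0.003 -0.006 -1.   ] z heading -13.2
rx need (deg, tool x down -> heading falls w/ +rx): 0.30881568807313897
```

```bash
python3 -m jog '[[[0,0,0,0,-26,60,0],[0,0,0,0,-26,60,0],[0,0,0,0,-26,60,0],[0,0,0,0,-26,60,0],[0,0,0,0,-26,60,0],[0,0,0,0,-26,60,0],[0,0,0,0,0,0,0]]]'; python3 -c "
from h import *
f=-np.array([np.cos(YAW),np.sin(YAW)]); to([*(A+18*f),245],-13.5)"
```

```text
time_s: 1.35
eef_pos: [497.4, 257.1, 277.8]
eef_rot: [-2.268, 1.547, -2.495]
wrist_force: [-0.5, 0.6, -0.0]
grip_width: 1.0
t 1.35 tcp [497.4 257.1 277.8] F [-0.5  0.6 -0. ] shift [32.4 -4.2 26.3]
x [-0.019 -0.014 -1.   ] z heading -13.0
rx need (deg, tool x down -> heading falls w/ +rx): 0.4915819115134923
```

```bash
python3 -m jog '[[[0,0,0,20,-4,16,0],[0,0,0,20,0,16,0],[0,0,0,0,0,0,0]]]'; python3 -m jog '[[[0,0,0,8,0,-2,0],[0,0,0,8,0,-3,0],[0,0,0,8,0,-5,0],[0,0,0,0,0,0,0]]]';python3 -c "
from h import *
f=-np.array([np.cos(YAW),np.sin(YAW)]); to([*(A+26*f),203],-13.5)"
```

```text
time_s: 1.72
eef_pos: [524.6, 245.6, 231.7]
eef_rot: [-2.385, 1.54, -2.612]
wrist_force: [0.3, 1.1, -0.6]
grip_width: 0.4
time_s: 2.22
eef_pos: [511.0, 249.5, 207.5]
eef_rot: [-2.403, 1.54, -2.628]
wrist_force: [-0.3, 0.4, -0.0]
grip_width: 0.8
t 2.225 tcp [511.  249.5 207.5] F [-0.3  0.4 -0. ] shift [ 4.4 -0.2  2.9]
x [-0.027 -0.015 -1.   ] z heading -12.9
rx need (deg, tool x down -> heading falls w/ +rx): 0.6067852860977894
```

```bash
python3 -m jog '[[[0,0,0,8,0,-5,0],[0,0,0,8,0,-4,0],[0,0,0,8,0,-4,0],[0,0,0,8,0,-3,0],[0,0,0,0,0,0,0]]]';python3 - <<'E'
from h import *
f=-np.array([np.cos(YAW),np.sin(YAW)]); to([*(A+47*f),160],-13.5)
a=cam("scene");b=cam("side")
cv2.imwrite("pics/press1.png",np.hstack([cv2.resize(a["color"][130:330,370:570,::-1],(400,400)),cv2.resize(b["color"][100:280,200:380,::-1],(400,400))]))
E
```

```text
time_s: 2.85
eef_pos: [493.2, 253.1, 174.3]
eef_rot: [-2.406, 1.541, -2.631]
wrist_force: [-0.3, 0.3, 0.2]
grip_width: 0.7
t 2.85 tcp [493.2 253.1 174.3] F [-0.3  0.3  0.2] shift [14.3  0.6  0.3]
x [-0.026 -0.015 -1.   ] z heading -12.9
rx need (deg, tool x down -> heading falls w/ +rx): 0.6242129362658773
```

View pics/press1.png

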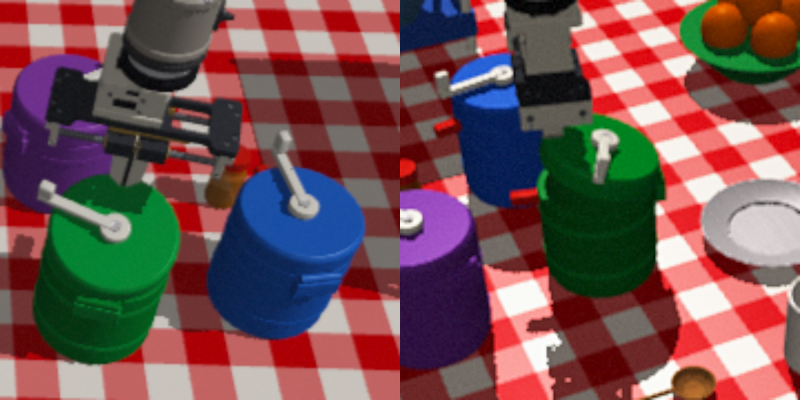

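The lid is following down: in both views the fingers rest on its front edge. I'll finish the press in small steps.

```bash
python3 -m jog '[[[0,0,0,6,0,0,0],[0,0,0,6,0,0,0],[0,0,0,3,0,0,0],[0,0,0,0,0,0,0]]]';  python3 -m jog '[[[0,0,0,2,0,0,0],[0,0,0,0,0,0,0]]]'; python3 -m jog '[[[0,0,0,2,0,0,0]]]'
```

```text
time_s: 3.45
eef_pos: [494.1, 252.9, 159.2]
eef_rot: [-2.39, 1.543, -2.615]
wrist_force: [0.7, -0.1, 0.3]
grip_width: 0.5
time_s: 3.7
eef_pos: [494.2, 252.9, 157.2]
eef_rot: [-2.385, 1.543, -2.61]
wrist_force: [-0.1, -0.1, 0.6]
grip_width: 0.4
time_s: 3.82
eef_pos: [494.3, 252.9, 155.4]
eef_rot: [-2.381, 1.544, -2.606]
wrist_force: [-0.8, -0.1, -0.4]
grip_width: 0.4
```

```bash
python3 -m jog '[[[0,0,0,1.5,0,0,0]]]';  python3 -m jog '[[[0,0,0,1.5,0,0,0]]]'
python3 - <<'E'
from h import *
s=manip.sense();print(s["wrist_force"],s["torque"],s["tau"])
a=cam("scene");P=cloud(a);hsv=cv2.cvtColor(a["color"],cv2.COLOR_RGB2HSV);H,S=hsv[...,0],hsv[...,1]
m=(H>45)&(H<80)&(S>120)&(P[...,2]>140)&(np.hypot(P[...,0]-A[0],P[...,1]-A[1])<68)
p=P[m]; f=-np.array([np.cos(YAW),np.sin(YAW)]); s_=(p[:,:2]-A)@f
for lo in range(-70,70,20):
    k=(s_>lo)&(s_<lo+20); print(lo,k.sum(),np.median(p[k,2]).round(1) if k.any() else '')
E
```

```text
time_s: 3.95
eef_pos: [494.2, 252.9, 153.7]
eef_rot: [-2.383, 1.544, -2.608]
wrist_force: [-0.7, 0.7, 0.7]
grip_width: 0.7
time_s: 4.08
eef_pos: [494.2, 252.8, 152.2]
eef_rot: [-2.381, 1.544, -2.607]
wrist_force: [-0.5, -0.3, -0.0]
grip_width: 0.3
[-0.45609445 -0.27108486 -0.03993927] [ 0.05453796  0.05681319 -0.02506078] [-7.72964652e-02 -4.77491140e+01 -2.33540010e+01 -4.97157848e-02
  2.00218116e-01 -6.72009592e-04]
-70 238 161.1
-50 435 163.4
-30 458 166.6
-10 303 169.3
10 335 172.7
30 259 174.7
50 20 175.7
```

Run:
```python
from h import *
a=cam("scene");b=cam("side")
cv2.imwrite("pics/press2.png",np.hstack([cv2.resize(a["color"][150:310,360:520,::-1],(400,400),interpolation=2),cv2.resize(b["color"][120:260,220:360,::-1],(400,400),interpolation=2)]))
```

```text
(no output)
```

View pics/press2.png

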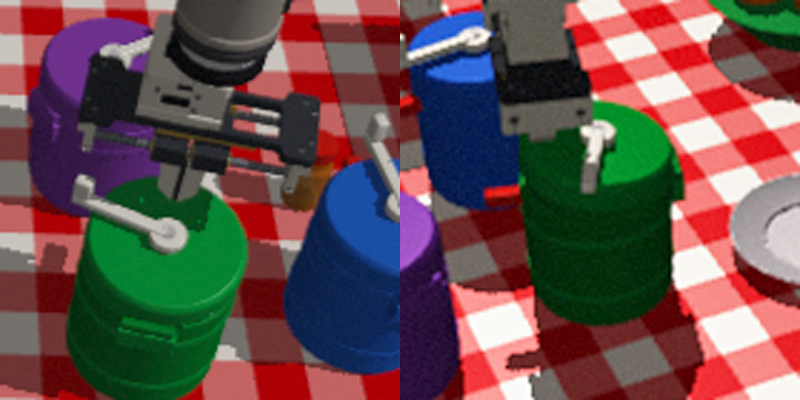

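Run:
```python
from h import *
s=manip.sense(); r=rot(); print(s["eef_pos"],s["time_s"],s["q"])
for n in("scene","side"):
    a=cam(n);P=cloud(a);hsv=cv2.cvtColor(a["color"],cv2.COLOR_RGB2HSV);H,S=hsv[...,0],hsv[...,1]
    t=r.inv().apply(P.reshape(-1,3)-s["eef_pos"]).reshape(P.shape)
    g=(a["range_z"]>0)&~((H>45)&(H<80)&(S>100))&(abs(t[...,1])<35)&(abs(t[...,2])<35)
    for lo in range(-110,30,8):
        k=g&(t[...,0]>lo)&(t[...,0]<=lo+8); q=t[k]; 
        if len(q): print(n,lo,len(q),"y",q[:,1].min().round(),q[:,1].max().round(),"z",q[:,2].min().round(),q[:,2].max().round())
    G=((H>45)&(H<80)&(S>120))&(np.hypot(t[...,1],t[...,2])<25)&(P[...,2]>120); print("green near tip z",np.percentile(P[G][:,2],[5,50,95]).round(1) if G.any() else 0)
```

```text
[494.14919415 252.80295526 152.13518731] 4.225 [ 0.33806866  0.45639895  1.49055886 -0.00558911  1.2210424  -1.00560146]
scene -110 33 y -35.0 35.0 z -23.0 35.0
scene -102 16 y -31.0 22.0 z 2.0 35.0
scene -94 2 y -31.0 2.0 z -4.0 2.0
scene -86 1 y 2.0 2.0 z 10.0 10.0
scene -78 8 y -7.0 16.0 z -9.0 15.0
scene -70 42 y -19.0 18.0 z 7.0 15.0
scene -62 44 y -18.0 17.0 z 8.0 15.0
scene -54 43 y -18.0 17.0 z 8.0 17.0
scene -46 40 y -17.0 16.0 z 5.0 14.0
scene -38 26 y -13.0 15.0 z 8.0 16.0
scene -30 29 y -31.0 33.0 z -13.0 34.0
scene -22 13 y -35.0 18.0 z -15.0 33.0
green near tip z [170.7 174.2 177.9]
side -110 4 y -28.0 2.0 z -35.0 -30.0
side -102 3 y -32.0 14.0 z -34.0 -34.0
side -54 1 y -21.0 -21.0 z -0.0 -0.0
side -46 18 y -20.0 -14.0 z -8.0 12.0
side -38 8 y -15.0 1.0 z -9.0 12.0
side -30 14 y -8.0 15.0 z -14.0 33.0
side -22 3 y 16.0 19.0 z -16.0 31.0
side 18 1 y 3.0 3.0 z -26.0 -26.0
side 26 24 y -9.0 9.0 z -35.0 -22.0
green near tip z [127.6 173.8 177.7]
```

Depth shows that the real fingertips sit about 20 mm behind the reported TCP: the lid under them is at z≈174 and the TCP reads 152. So the lid is still at about 0.13 rad, and I'll keep pressing.

```bash
python3 -m jog '[[[0,0,0,5,0,0,0],[0,0,0,5,0,0,0]]]';  python3 -m jog '[[[0,0,0,3,0,0,0]]]'; python3 -m jog '[[[0,0,0,2,0,0,0]]]'; python3 -m jog '[[[0,0,0,1.5,0,0,0]]]'
python3 - <<'E'
from h import *
a=cam("scene");P=cloud(a);hsv=cv2.cvtColor(a["color"],cv2.COLOR_RGB2HSV);H,S=hsv[...,0],hsv[...,1]
m=(H>45)&(H<80)&(S>120)&(P[...,2]>140)&(np.hypot(P[...,0]-A[0],P[...,1]-A[1])<68)
p=P[m]; f=-np.array([np.cos(YAW),np.sin(YAW)]); s_=(p[:,:2]-A)@f
for lo in range(-70,70,20):
    k=(s_>lo)&(s_<lo+20); print(lo,k.sum(),np.median(p[k,2]).round(1) if k.any() else '')
E
```

```text
time_s: 4.58
eef_pos: [494.2, 252.8, 142.1]
eef_rot: [-2.375, 1.545, -2.6]
wrist_force: [0.1, -0.2, -0.5]
grip_width: 0.2
time_s: 4.7
eef_pos: [493.9, 252.6, 138.5]
eef_rot: [-2.381, 1.544, -2.606]
wrist_force: [-0.8, -0.2, 0.5]
grip_width: 0.3
time_s: 4.82
eef_pos: [493.7, 252.6, 136.2]
eef_rot: [-2.385, 1.544, -2.61]
wrist_force: [-0.9, -0.5, 1.0]
grip_width: 0.7
time_s: 4.95
eef_pos: [493.7, 252.6, 134.5]
eef_rot: [-2.386, 1.544, -2.611]
wrist_force: [-0.4, 0.1, 0.5]
grip_width: 0.5
-70 282 157.6
-50 402 158.8
-30 434 159.0
-10 322 159.3
10 210 159.4
30 248 159.2
50 39 158.7
```

```bash
python3 -m jog '[[[0,0,0,1.5,0,0,0]]]'; python3 -m jog '[[[0,0,0,1.5,0,0,0]]]'; python3 -m jog '[[[0,0,0,1.5,0,0,0]]]'; python3 -c "
from h import *
print(manip.sense()['tau'],manip.sense()['torque'])"
```

```text
time_s: 5.12
eef_pos: [493.8, 252.6, 133.6]
eef_rot: [-2.381, 1.544, -2.607]
wrist_force: [-3.6, -1.1, 13.8]
grip_width: 0.6
time_s: 5.25
eef_pos: [493.8, 252.7, 133.6]
eef_rot: [-2.369, 1.545, -2.594]
wrist_force: [-4.7, -2.0, 13.2]
grip_width: 0.3
time_s: 5.38
eef_pos: [493.8, 252.7, 133.6]
eef_rot: [-2.355, 1.547, -2.579]
wrist_force: [-4.0, -0.0, 10.0]
grip_width: 0.5
[-2.84744930e-01 -4.25496733e+01 -2.16008341e+01  4.02961497e-02
 -1.14919972e+00 -7.88802223e-03] [-0.23976656  0.68906037 -0.01942928]
```

Hard stop at z=133.6 with about 13 N, so the lid is shut. I'll lift off and re-measure the flask, arm and catch.

```bash
python3 -m jog '[[[0,0,0,-30,0,0,0],[0,0,0,-35,0,0,0],[0,0,0,0,0,0,0]]]'
cat >> h.py <<'E'
def measure():
    from scipy.optimize import least_squares
    out=[]
    for n in("scene","side"):
        c=cam(n);P=cloud(c);hsv=cv2.cvtColor(c["color"],cv2.COLOR_RGB2HSV);H,S,V=hsv[...,0],hsv[...,1],hsv[...,2]
        near=(np.hypot(P[...,0]-A[0],P[...,1]-A[1])<125)&(c["range_z"]>0); Z=P[...,2]
        g=(H>45)&(H<80)&(S>120)&near; b=P[g&(Z>20)&(Z<100)]
        fit=least_squares(lambda a:np.hypot(b[:,0]-a[0],b[:,1]-a[1])-70,A,loss="soft_l1",f_scale=2).x
        l=P[g&(Z>150)]; X=np.c_[l[:,:2]-A,np.ones(len(l))]; co=np.linalg.lstsq(X,l[:,2],rcond=None)[0]
        d=np.hypot(P[...,0]-A[0],P[...,1]-A[1])
        w=(S<60)&(V>100)&near&(Z>160)&(Z<202)&(d<98)
        k,lab,st,ce=cv2.connectedComponentsWithStats(w.astype(np.uint8)); 
        print(n,"axis",fit.round(1),"lid plane",co.round(3))
        f=np.array([-np.cos(YAW),-np.sin(YAW)]); L=np.array([-f[1],f[0]])
        for i in range(1,k):
            if st[i,4]<12: continue
            q=P[lab==i]; v=q[:,:2]-A; rr=np.hypot(*v.T); a=np.arctan2(v@L,v@f)
            kb=(rr>25)&(rr<75); kt=(rr>70)&(q[:,2]>180); piv=q[rr<16]
            print("  white",st[i,4],"bar",kb.sum(),np.median(a[kb]).round(3) if kb.any() else '',"tab",kt.sum(),(np.median(a[kt]).round(3),q[kt].mean(0).round(1)) if kt.any() else '',"rmax",rr.max().round())
        r=((H<5)|(H>175))&(S>170)&(Z>105)&(Z<135)&near&(d>68); q=P[r]
        if len(q)>5: v=q[:,:2]-A; print("  catch",len(q),q.mean(0).round(1),"angle",np.median(np.arctan2(v@L,v@f)).round(3),"r",np.hypot(*v.T).max().round())
E
python3 -c "
from h import *
measure()"
```

```text
time_s: 5.75
eef_pos: [495.3, 253.4, 200.6]
eef_rot: [-2.341, 1.547, -2.566]
wrist_force: [-0.5, -0.2, -0.6]
grip_width: 0.5
scene axis [538.1 242.6] lid plane [-1.90000e-02  2.00000e-03  1.58776e+02]
  white 358 bar 127 1.388 tab 44 (np.float64(1.388), array([506.6, 171.3, 191.2])) rmax 86.0
side axis [540.2 243.4] lid plane [-1.34000e-01 -6.70000e-02  1.62082e+02]
  white 147 bar 29 1.396 tab 35 (np.float64(1.345), array([501.5, 166.5, 190.3])) rmax 90.0
  catch 77 [458.9 257.6 121.5] angle 0.052 r 101.0
```

```bash
python3 -m jog '[[[-10,0,0,0,0,0,0],[-10,0,0,0,0,0,0],[-10,0,0,0,0,0,0],[-10,0,0,0,0,0,0],[-10,0,0,0,0,0,0],[-10,0,0,0,0,0,0],[-10,0,0,0,0,0,0],[-8,0,0,0,0,0,0],[0,0,0,0,0,0,0]]]'; python3 -c "
from h import *
to([540,152,200],64.5)
c=cam('scene');P=cloud(c);hsv=cv2.cvtColor(c['color'],cv2.COLOR_RGB2HSV);H,S=hsv[...,0],hsv[...,1]
for nm,lo,hi,ce in(('blue',100,128,(496,456)),('green',45,80,A)):
    m=(H>lo)&(H<hi)&(S>120)&(abs(P[...,2]-160)<10)&(np.hypot(P[...,0]-ce[0],P[...,1]-ce[1])<64);l=P[m]
    print(nm,np.linalg.lstsq(np.c_[l[:,:2]-ce,np.ones(len(l))],l[:,2],rcond=None)[0].round(3))"
```

```text
time_s: 6.98
eef_pos: [486.9, 250.1, 183.1]
eef_rot: [2.405, 1.516, -2.698]
wrist_force: [0.7, 0.4, -0.5]
grip_width: 0.4
t 6.975 tcp [486.9 250.1 183.1] F [ 0.7  0.4 -0.5] shift [-17.2 -85.9 -71.1]
x [-0.05  -0.023 -0.998] z heading 67.6
rx need (deg, tool x down -> heading falls w/ +rx): 3.125957700181914
blue [0.00000e+00 3.00000e-03 1.58988e+02]
green [-1.00000e-03  2.00000e-03  1.58933e+02]
```

```bash
cat >> h.py <<'E'
def tilt():
    r=rot(); x=r.as_matrix()[:,0]; print("untilt rot (tool, deg)",np.degrees(r.inv().apply(np.cross(x,[0,0,-1]))).round(1))
E
python3 -m jog '[[[3,0,0,-17,-20,-15,0],[0,0,0,0,-33,-28,0],[0,0,0,0,-33,-28,0],[0,0,0,0,0,0,0]]]'; python3 -c "
from h import *
to([540,152,200],64.5);tilt()"
```

```text
time_s: 7.52
eef_pos: [535.5, 147.5, 197.7]
eef_rot: [2.457, 1.512, -2.712]
wrist_force: [-0.6, 0.1, 0.4]
grip_width: 0.3
t 7.525 tcp [535.5 147.5 197.7] F [-0.6  0.1  0.4] shift [-2.6 -2.   5.9]
x [-0.054 -0.025 -0.998] z heading 63.9
rx need (deg, tool x down -> heading falls w/ +rx): -0.6391505996321598
untilt rot (tool, deg) [ 0.  -2.6 -2.1]
```

```bash
python3 -m jog '[[[0,-2.6,-2.1,0,-3,5,0],[0,0,0,0,0,0,0]]]'; python3 -m jog '[[[0,0,0,20,0,0,0],[0,0,0,20,0,0,0],[0,0,0,13,0,0,0],[0,0,0,0,0,0,0]]]';  python3 - <<'E'
from h import *
to([540,152,143],64.5);tilt()
a=cam("scene");b=cam("side")
cv2.imwrite("pics/tab1.png",np.hstack([cv2.resize(a["color"][150:310,340:500,::-1],(400,400),interpolation=2),cv2.resize(b["color"][120:260,220:360,::-1],(400,400),interpolation=2)]))
E
```

```text
time_s: 7.78
eef_pos: [539.6, 151.3, 196.3]
eef_rot: [1.695, 1.568, 2.803]
wrist_force: [-0.5, 0.2, 0.7]
grip_width: 0.7
time_s: 8.28
eef_pos: [538.1, 154.0, 141.7]
eef_rot: [2.004, 1.565, 3.112]
wrist_force: [-0.3, 0.5, 0.5]
grip_width: 1.0
t 8.275 tcp [538.1 154.  141.7] F [-0.3  0.5  0.5] shift [-1.3 -2.5 -0.9]
x [-0.006  0.    -1.   ] z heading 63.5
rx need (deg, tool x down -> heading falls w/ +rx): -1.0255525400920078
untilt rot (tool, deg) [-0.  -0.1 -0.3]
```

View pics/tab1.png

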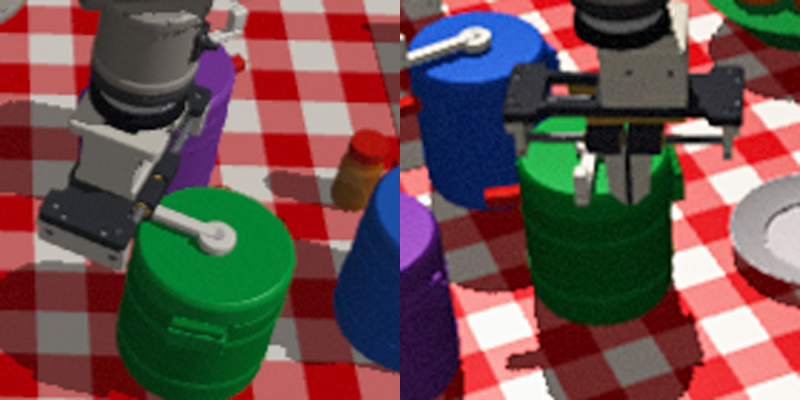

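```bash
python3 -m jog '[[[0,0,0,0,12,0,0],[8,0,0,0,11.3,-2.7,0],[8,0,0,0,11.3,-2.7,0],[8,0,0,0,11.3,-2.7,0],[8,0,0,0,11.3,-2.7,0],[0,0,0,0,0,0,0]]]'
cat >> h.py <<'E'
def pose():
    M=rot().as_matrix(); s=manip.sense(); C=s["eef_pos"][:2]-A; y=M[:2,1];z=M[:2,2]
    print("t",s["time_s"],"z",s["eef_pos"][2].round(1),"F",np.round(s["wrist_force"],1),"radial",(-C@z).round(1),"g",(-C@y).round(1),"tool arm-angle deg",((np.degrees(np.arctan2(z[1],z[0]))+180-(180+np.degrees(YAW))+180)%360-180).round(1)); tilt()
E
python3 -c "
from h import *
pose();measure()"
```

```text
time_s: 9.12
eef_pos: [484.2, 181.0, 147.1]
eef_rot: [-0.126, 1.568, 0.407]
wrist_force: [0.4, 0.0, 0.3]
grip_width: 0.8
t 9.125 z 147.1 F [0.4 0.  0.3] radial 78.5 g 25.2 tool arm-angle deg 44.0
untilt rot (tool, deg) [0.  0.2 0. ]
scene axis [538.  242.6] lid plane [-1.80000e-02 -1.00000e-03  1.58526e+02]
  white 321 bar 153 0.843 tab 27 (np.float64(0.85), array([483.1, 198.4, 190. ])) rmax 76.0
  white 37 bar 8 1.19 tab 33 (np.float64(1.25), array([498.3, 177.7, 191.9])) rmax 81.0
side axis [540.2 243.5] lid plane [ -0.219  -0.376 143.642]
  white 34 bar 0  tab 18 (np.float64(0.803), array([466.5, 196.5, 190.5])) rmax 90.0
  catch 76 [461.2 257.2 121.7] angle 0.049 r 101.0
```

```bash
python3 -m jog '[[[8,0,0,1,11.3,-3,0],[8,0,0,1,11.3,-3,0],[8,0,0,1,11.3,-3,0],[8,0,0,1,11.3,-3,0],[0,0,0,0,0,0,0]]]'; python3 -c "
from h import *
pose();measure()"
```

```text
time_s: 9.85
eef_pos: [461.2, 218.4, 143.9]
eef_rot: [0.101, 1.565, 0.07]
wrist_force: [0.4, 0.5, -1.0]
grip_width: 0.1
t 9.85 z 143.9 F [ 0.4  0.5 -1. ] radial 77.0 g 26.5 tool arm-angle deg 11.7
untilt rot (tool, deg) [ 0.   0.3 -0. ]
scene axis [538.  242.5] lid plane [-1.70000e-02  2.00000e-03  1.58505e+02]
  white 286 bar 105 0.23 tab 27 (np.float64(0.225), array([464.4, 243.3, 191.1])) rmax 83.0
side axis [540.1 243.6] lid plane [-2.79000e-01 -2.90000e-02  1.63716e+02]
  white 55 bar 0  tab 0  rmax 21.0
  catch 75 [461.4 256.9 122. ] angle 0.057 r 101.0
```

```bash
python3 -m jog '[[[8,0,0,0,11.3,-3,0],[3,0,0,0,4,-1,0],[0,0,0,0,0,0,0],[0,0,0,0,0,0,0]]]'; python3 -c "
from h import *
pose();measure()"; python3 -m jog '[[[0,0,0,0,-20,0,0],[0,0,0,0,-20,0,0],[0,0,0,-40,-30,0,0],[0,0,0,-50,-50,0,0],[0,0,0,-30,-50,0,0],[0,0,0,0,-50,0,0],[0,0,0,0,0,0,0]]]';python3 - <<'E'
from h import *
pose();measure()
a=cam("scene");b=cam("side")
cv2.imwrite("pics/arm1.png",np.hstack([cv2.resize(a["color"][150:310,340:500,::-1],(400,400),interpolation=2),cv2.resize(b["color"][120:260,220:360,::-1],(400,400),interpolation=2)]))
E
```

```text
time_s: 10.45
eef_pos: [459.4, 231.5, 143.8]
eef_rot: [0.096, 1.565, -0.122]
wrist_force: [-0.7, -0.8, -0.2]
grip_width: 0.2
t 10.45 z 143.8 F [-0.7 -0.8 -0.2] radial 75.3 g 28.0 tool arm-angle deg 1.0
untilt rot (tool, deg) [-0.   0.3 -0. ]
scene axis [538.  242.6] lid plane [-2.40000e-02 -2.00000e-03  1.58737e+02]
  white 293 bar 112 0.053 tab 34 (np.float64(0.051), array([465.3, 256.3, 191.2])) rmax 82.0
side axis [540.2 243.6] lid plane [-2.73000e-01 -5.10000e-02  1.62711e+02]
  white 105 bar 9 0.176 tab 0  rmax 29.0
  catch 76 [461.1 256.5 122.2] angle 0.059 r 101.0
time_s: 11.42
eef_pos: [408.4, 10.4, 261.2]
eef_rot: [-0.603, 1.563, -0.819]
wrist_force: [-0.1, 0.6, 1.2]
grip_width: 0.2
t 11.425 z 261.2 F [-0.1  0.6  1.2] radial 77.9 g 254.6 tool arm-angle deg 1.1
untilt rot (tool, deg) [0.  0.4 0.3]
scene axis [538.1 242.6] lid plane [-1.50000e-02  6.00000e-03  1.58564e+02]
  white 313 bar 118 0.047 tab 42 (np.float64(0.054), array([463.7, 256.3, 192.4])) rmax 88.0
side axis [540.2 243.5] lid plane [4.00000e-03 1.90000e-02 1.58456e+02]
  white 72 bar 0  tab 0  rmax 17.0
```

View pics/arm1.png

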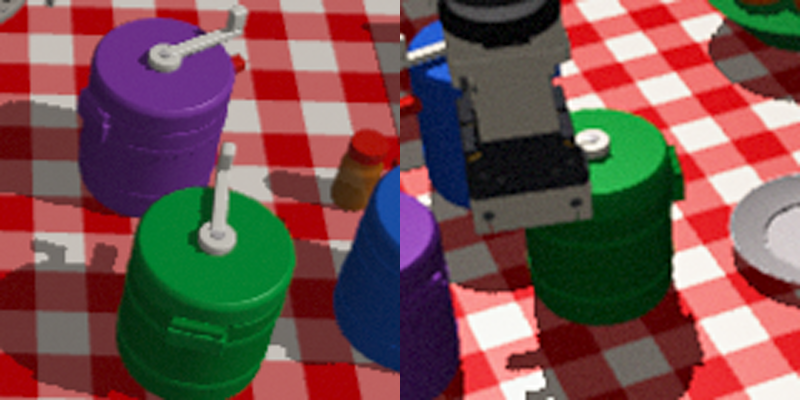

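Scene view: the arm is at about 0.05 rad and nearly over the catch, but the gripper hides the catch in the side view. I'll move clear on the far side to measure both together.

```bash
python3 -m jog '[[[0,0,0,-50,0,0,0],[0,0,0,0,48,-32,0],[0,0,0,0,48,-32,0],[0,0,0,0,48,-32,0],[0,0,0,0,48,-32,0],[0,0,0,0,48,-32,0],[0,0,0,0,48,-32,0],[0,0,0,0,48,-32,0],[0,0,0,0,48,-32,0],[0,0,0,0,0,0,0]]]';python3 - <<'E'
from h import *
pose();measure()
c=cam("side"); P=cloud(c);hsv=cv2.cvtColor(c["color"],cv2.COLOR_RGB2HSV);H,S=hsv[...,0],hsv[...,1]
cv2.imwrite("pics/arm2.png",cv2.resize(c["color"][150:220,230:330,::-1],None,fx=7,fy=7,interpolation=2))
f=np.array([-np.cos(YAW),-np.sin(YAW)]); L=np.array([-f[1],f[0]])
q=P[((H<5)|(H>175))&(S>150)&(P[...,2]>108)&(P[...,2]<135)&(np.hypot(P[...,0]-455,P[...,1]-260)<35)]
v=q[:,:2]-A
for lo in range(70,106,6):
    k=(v@f>=lo)&(v@f<lo+6); 
    if k.any(): print(lo,k.sum(),"lat",(v@L)[k].min().round(1),(v@L)[k].max().round(1),"z",q[k,2].min().round(),q[k,2].max().round())
E
```

```text
time_s: 12.88
eef_pos: [223.0, 464.4, 305.2]
eef_rot: [-1.857, 1.565, -2.046]
wrist_force: [0.9, -0.4, 0.3]
grip_width: 0.3
t 12.875 z 305.2 F [ 0.9 -0.4  0.3] radial 352.1 g -158.7 tool arm-angle deg 2.7
untilt rot (tool, deg) [ 0.  -0.1  0.3]
scene axis [538.  242.7] lid plane [-1.40000e-02  4.00000e-03  1.58606e+02]
  white 305 bar 110 0.052 tab 41 (np.float64(0.049), array([463.8, 256.6, 191.8])) rmax 85.0
side axis [540.2 243.5] lid plane [9.00000e-03 1.90000e-02 1.58383e+02]
  white 228 bar 84 0.136 tab 36 (np.float64(0.11), array([459.5, 253.2, 191.2])) rmax 87.0
  catch 75 [459.1 257.1 122. ] angle 0.051 r 101.0
70 14 lat -4.2 9.2 z 113.0 127.0
76 14 lat -2.7 8.9 z 114.0 128.0
82 15 lat -1.0 9.5 z 113.0 128.0
88 13 lat -2.1 10.5 z 115.0 127.0
94 15 lat -6.3 7.7 z 116.0 127.0
100 2 lat 4.0 6.5 z 120.0 121.0
```

View pics/arm2.png

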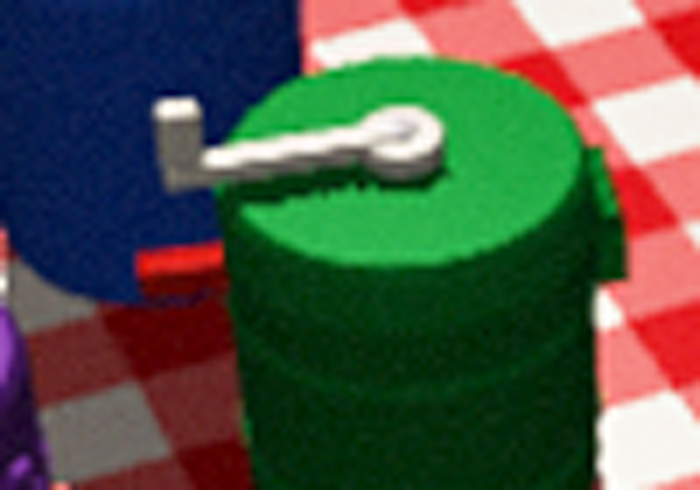

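Run:
```python
from h import *
from scipy.optimize import least_squares
def cast(c,m,z):
    v,u=np.nonzero(m); K=c["mtx"]; d=np.c_[(u-K[0,2])/K[0,0],(v-K[1,2])/K[1,1],np.ones(len(u))]@c["pose"][:3,:3].T; o=c["pose"][:3,3]
    return (o+d*((z-o[2])/d[:,2])[:,None])[:,:2]
f=np.array([-np.cos(YAW),-np.sin(YAW)]); L=np.array([-f[1],f[0]]); hd=lambda v:np.arctan2(v@L,v@f).round(3)
for n in("scene","side"):
    c=cam(n);P=cloud(c);hsv=cv2.cvtColor(c["color"],cv2.COLOR_RGB2HSV);H,S,V=(hsv[...,i].astype(int) for i in range(3))
    Z=P[...,2]; d=np.hypot(P[...,0]-A[0],P[...,1]-A[1]); ok=c["range_z"]>0
    lid=((H>45)&(H<80)&(S>100)|(S<70)&(V>90))&ok&(d<85)&(abs(Z-160)<4)
    p=cast(c,lid,158); hull=cv2.convexHull(np.float32(p))[:,0]
    ctr=least_squares(lambda a:np.hypot(hull[:,0]-a[0],hull[:,1]-a[1])-a[2],[*A,70],loss="soft_l1").x
    w=(S<75)&(V>90)&ok&(d<100)&(Z>160)&(Z<203)
    bossm=w&(d<16); bz=np.percentile(Z[bossm],75); 
    bp=cast(c,bossm&(Z>bz-4),bz).mean(0)
    tm=w&(d>65)&(Z>190); tp=cast(c,tm,195); print(n,"V tab",np.percentile(V[w&(d>65)],[5,50,95]))
    tb=w&(d>65)&(V>np.percentile(V[w&(d>65)],95)-45)&(Z>188); tq=cast(c,tb,195)
    print(" lid circle",ctr.round(1),"boss",bp.round(1),"z",bz.round(1),"tab top",tm.sum(),tp.mean(0).round(1),"bright",tb.sum(),tq.mean(0).round(1))
    print(" tab angle from lid c",hd(tp.mean(0)-ctr[:2]),"bright",hd(tq.mean(0)-ctr[:2]),"r",np.linalg.norm(tq.mean(0)-ctr[:2]).round(1),"from boss",hd(tq.mean(0)-bp))
    r=((H<8)|(H>172))&(S>150)&ok&(Z>105)&(Z<135)&(np.hypot(P[...,0]-455,P[...,1]-260)<35)
    if r.sum()>10:
        rt=r&(V>np.percentile(V[r],95)-50); q=cast(c,rt,124)
        print(" catch top",rt.sum(),q.mean(0).round(1),"ang from lid c",hd(q.mean(0)-ctr[:2]),"r",np.linalg.norm(q.mean(0)-ctr[:2]).round(1),"lat",((q-ctr[:2])@L).min().round(1),((q-ctr[:2])@L).max().round(1),"Vrange",np.percentile(V[r],[5,50,95]))
```

```text
scene V tab [ 97.65 155.5  197.7 ]
 lid circle [541.7 242.   67.5] boss [540.5 242.1] z 171.3 tab top 31 [462.5 256.2] bright 22 [461.3 257.6]
 tab angle from lid c 0.058 bright 0.044 r 81.9 from boss 0.042
side V tab [ 95.  106.5 253.5]
 lid circle [536.7 240.1  68.3] boss [537.3 240.4] z 170.9 tab top 25 [459.7 252.6] bright 9 [459.6 254.4]
 tab angle from lid c 0.074 bright 0.051 r 78.4 from boss 0.057
 catch top 31 [454.9 261.7] ang from lid c -0.024 r 84.6 lat -7.4 3.7 Vrange [ 74.4 142.  234.1]
```

Both views put the arm about 0.05–0.06 rad short, so it needs about 5 mm more at the tab. I'll go back behind the tab and repeat the push slightly further.

```bash
python3 -m jog '[[[2,0,0,0,-47,40,0],[0,0,0,0,-47,40,0],[0,0,0,0,-47,40,0],[0,0,0,0,-47,40,0],[0,0,0,0,-40,40,0],[0,0,0,0,-40,40,0],[0,0,0,0,-40,30,0],[0,0,0,0,0,0,0]]]';python3 -c "
from h import *
to([454,208,220],-13.5+1);pose()"
```

```text
time_s: 14.12
eef_pos: [423.3, 82.7, 311.0]
eef_rot: [-0.114, 1.562, -0.361]
wrist_force: [-0.9, 0.5, -0.2]
grip_width: 0.3
t 14.125 tcp [423.3  82.7 311. ] F [-0.9  0.5 -0.2] shift [ 90.8 129.1  -1.6]
x [ 0.008 -0.003 -1.   ] z heading -14.1
rx need (deg, tool x down -> heading falls w/ +rx): -1.6253352288470921
t 14.125 z 311.0 F [-0.9  0.5 -0.2] radial 73.2 g 183.2 tool arm-angle deg -0.7
untilt rot (tool, deg) [-0.   0.5  0.1]
```

```bash
python3 -m jog '[[[-1.6,0.5,0,20,57,-1,0],[0,0,0,20,57,-1,0],[0,0,0,40,0,0,0],[0,0,0,40,0,0,0],[0,0,0,35,0,0,0],[0,0,0,8,0,0,0],[0,0,0,0,0,0,0]]]';python3 -c "
from h import *
to([460.6,236,143.5],-13.5+1);pose()"
```

```text
time_s: 15.0
eef_pos: [447.9, 197.3, 148.0]
eef_rot: [0.524, 1.563, 0.298]
wrist_force: [0.2, -0.2, -0.1]
grip_width: 0.4
t 15.0 tcp [447.9 197.3 148. ] F [ 0.2 -0.2 -0.1] shift [ 4.7 40.6  3.7]
x [ 0.008  0.002 -1.   ] z heading -13.0
rx need (deg, tool x down -> heading falls w/ +rx): -0.4519954075164492
t 15.0 z 148.0 F [ 0.2 -0.2 -0.1] radial 78.6 g 64.5 tool arm-angle deg 0.5
untilt rot (tool, deg) [-0.   0.4 -0.2]
```

```bash
python3 -m jog '[[[0,0,0,4,15,2,0],[0,0,0,0,12,1,0],[0,0,0,0,7,0,0],[0,0,0,0,3,0,0],[0,0,0,0,0,0,0]]]';python3 -c "
from h import *
to([460.6,236,143.5]);measure()"
```

```text
time_s: 15.62
eef_pos: [461.9, 236.4, 147.7]
eef_rot: [0.538, 1.556, 0.312]
wrist_force: [0.6, 0.1, 0.6]
grip_width: 0.5
t 15.625 tcp [461.9 236.4 147.7] F [0.6 0.1 0.6] shift [ 4.2 -0.7 -1.3]
x [ 0.014  0.005 -1.   ] z heading -12.9
scene axis [538.1 242.5] lid plane [-2.10000e-02  2.00000e-03  1.58718e+02]
  white 297 bar 109 0.005 tab 35 (np.float64(0.005), array([465.6, 259.7, 192.2])) rmax 85.0
side axis [540.3 243.5] lid plane [-1.69000e-01 -1.90000e-02  1.60958e+02]
  white 102 bar 8 0.179 tab 0  rmax 29.0
  catch 76 [459.2 257.6 121.5] angle 0.052 r 101.0
```

```bash
python3 -m jog '[[[0,0,0,0,0.8,0,0],[0,0,0,0,0,0,0]]]'; python3 -m jog '[[[0,0,0,0,-20,0,0],[0,0,0,0,-25,0,0],[0,0,0,-50,-40,0,0],[0,0,0,-60,-50,0,0],[0,0,0,-55,-50,-10,0],[0,0,0,0,0,-40,0],[0,0,0,0,48,-40,0],[0,0,0,0,55,-40,0],[0,0,0,0,55,-40,0],[0,0,0,0,55,-40,0],[0,0,0,0,55,-25,0],[0,0,0,0,55,-25,0],[0,0,0,0,55,-20,0],[0,0,0,0,55,0,0],[0,0,0,0,0,0,0]]]';python3 - <<'E'
from h import *
pose();measure()
a=cam("scene");c=cam("side")
cv2.imwrite("pics/arm3.png",np.hstack([cv2.resize(a["color"][160:300,370:510,::-1],(400,400),interpolation=2),cv2.resize(c["color"][140:240,230:330,::-1],(400,400),interpolation=2)]))
E
```

```text
time_s: 15.98
eef_pos: [462.1, 236.5, 147.8]
eef_rot: [0.536, 1.556, 0.309]
wrist_force: [0.5, -0.5, -0.3]
grip_width: 0.4
time_s: 17.85
eef_pos: [254.2, 541.6, 288.3]
eef_rot: [0.169, 1.552, -0.072]
wrist_force: [-0.5, -0.6, -0.8]
grip_width: 0.5
t 17.85 z 288.3 F [-0.5 -0.6 -0.8] radial 347.9 g -222.4 tool arm-angle deg -0.3
untilt rot (tool, deg) [-0.   1.1 -0.2]
scene axis [538.  242.6] lid plane [-1.60000e-02  2.00000e-03  1.58589e+02]
  white 304 bar 111 0.0 tab 42 (np.float64(0.002), array([464.4, 260.2, 192.9])) rmax 88.0
side axis [540.2 243.5] lid plane [1.00000e-02 1.70000e-02 1.58396e+02]
  white 41 bar 2 0.013 tab 36 (np.float64(0.064), array([459.7, 256.5, 191.3])) rmax 87.0
  white 185 bar 86 0.077 tab 0  rmax 85.0
  catch 77 [459.  257.1 121.7] angle 0.059 r 101.0
```

View pics/arm3.png

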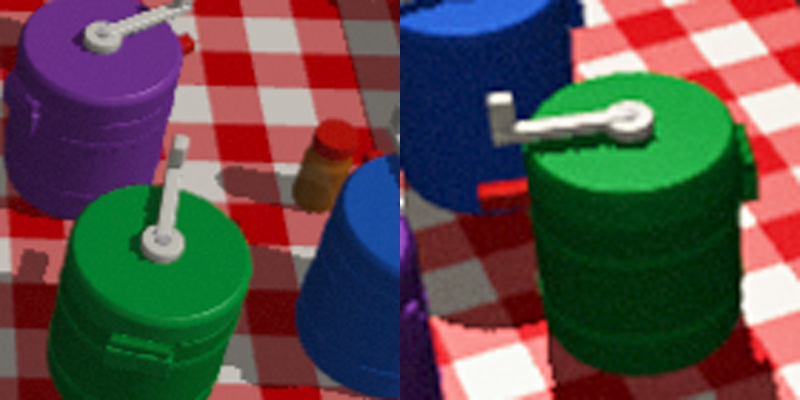

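Scene reads 0.00 rad, and in the side view tab (0.064) and catch (0.059) read alike. As an independent check of the flask's yaw I'll cast the hinge block (about scene pixel 419,283), then recheck the lid and the other objects.

Run:
```python
from h import *
c=cam("scene");P=cloud(c)
u=np.array([-np.cos(YAW),-np.sin(YAW)])*-1; L=np.array([-u[1],u[0]])
b=P[260:330,380:470].reshape(-1,3); v=b[:,:2]-np.array([538.5,242.6]); r=np.hypot(*v.T)
k=(r>73.5)&(r<90)&(b[:,2]>100)&(b[:,2]<150)
print("hinge block n",k.sum(),"lat range",np.percentile((v@L)[k],[2,50,98]).round(1),"mid back",np.median((v@u)[k]).round(1),"z",np.percentile(b[k,2],[2,98]).round())
old=np.load("scene1.npz"); d=cv2.absdiff(old["color"],c["color"]).max(2)>60
k,lab,st,ce=cv2.connectedComponentsWithStats(cv2.morphologyEx(d.astype(np.uint8),cv2.MORPH_OPEN,np.ones((3,3))))
print([(st[i].tolist()) for i in range(1,k) if st[i,4]>25]); print(manip.sense()["time_s"])
```

```text
hinge block n 271 lat range [-24.9  -0.6  23.1] mid back 78.8 z [107. 139.]
[[556, 0, 20, 30, 314], [552, 13, 66, 71, 2290], [369, 32, 11, 10, 46], [521, 57, 4, 8, 28], [344, 65, 5, 6, 28], [318, 73, 8, 10, 38], [486, 75, 9, 14, 76], [502, 76, 6, 15, 63], [517, 80, 8, 4, 27], [555, 82, 8, 5, 34], [572, 84, 12, 5, 49], [170, 89, 48, 33, 539], [485, 94, 77, 37, 829], [231, 101, 26, 11, 196], [563, 103, 7, 9, 31], [193, 126, 31, 8, 153], [338, 140, 47, 27, 452], [261, 151, 76, 32, 598], [344, 170, 32, 14, 302], [434, 179, 7, 4, 27], [389, 214, 72, 38, 951], [354, 247, 13, 10, 76], [315, 258, 37, 43, 490], [301, 269, 8, 5, 36]]
18.1
```

The hinge block is centred to within 1 mm, so the yaw is good to about 0.01 rad. The other image differences look like the robot and moved shadows. Handing in.

```bash
python3 -c "
from h import *
print(workorder.hand_in())"
```

```text
the job is handed in; nothing more can be done
None
```

The green flask is closed and locked: I pressed its lid fully shut, then pushed the white lock arm round to the red catch in two passes. I handed the job in at about 18 s, with the gripper well clear of everything.

**Lid:** the press came to a hard stop at about 13 N. The lid's top face then measured flat at about 159 mm (158 expected), with a slope of about 0.002, the same as on the blue flask's shut lid.

**Lock arm:** the scene camera read 0.00 rad. The side camera read 0.064 for the tab and 0.059 for the catch; both sit on the side it sees, so they agree. The hinge block came out centred to within 1 mm, so I trust the flask's direction to about 0.01 rad and put the arm within about 0.02 rad of the catch.

**Flask:** its axis stayed within about 1 mm.

**What disagreed:**
- **Fingertips:** they sat about 24 mm behind the reported TCP. I noticed partway through the press, by comparing with the depth image, and allowed for it from then on.
- **Yaw:** early estimates of the flask's yaw differed by up to 0.04 rad.
- **Other objects:** I checked these only with a rough before-and-after image difference. It showed changes near the spoon that I took to be the lid's moved shadow. The arm never went near the spoon.

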